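# Dispense the blue spool from the thread carousel

## Task

Bring the blue thread spool round to the carousel's spout: the orange knob is locked like a child-proof cap, so it must be pressed down firmly while it is turned, and let spring back up into its notch when the blue spool's compartment stands at the spout. Then lift the steel handle at the back to tip the whole carousel until the blue spool drops into the catch tray, and lower the carousel gently back down flat. The other spools stay inside and nothing else on the counter is disturbed.

Things in the scene. Friction and masses are not known exactly. Their poses are not given: they have to be found in the camera images.
- hinge_mid (a point): fixed point on the carousel's hinge line, midway between the two dark steel brackets, 55 mm above the counter. Its axes are those of the wooden base: x points level from the spout towards the rear handle, y along the hinge line, z up. The carousel's turning axis stands 85 mm along +x from here; the catch tray lies at -x
- tray_in (a point): centre of the inner floor of the wooden catch tray in front of the spout, 6 mm above the counter; inside 152 mm (x) by 182 mm (y), walls 36 mm high; axes as hinge_mid. Base, tray and brackets are one piece fixed to the counter
- tub_mid (a point): centre of the white round tub (160 mm across, inside radius 75 mm, inside height 56 mm, clear wall, flat clear cover), on the turning axis, 25 mm above the tub's floor; the floor is 65 mm above the counter when flat. Orange vanes part it into six equal compartments, one centred on the spout when the knob sits in a notch. The wall is open only at the spout (62 mm wide, at -x of the tub's axes, which equal those of hinge_mid when flat). Moves with the tub as it tips
- knob_grip (a point): point on the turning axis in the orange knob, 12 mm below the top of its grip bar; 170 mm above the counter when the knob is up. The bar is 54 mm long (this point's x axis), 14 mm thick (y; grip it across this), and stands 40 mm clear above a toothed steel collar of 90 mm diameter. Turns with the vanes and the spools between them
- drum (a joint): angle of knob, vanes and spools about the turning axis, rad, anticlockwise from above positive, 0 at the start; turns either way without a stop for a full turn. Notches every 60 degrees (1.047 rad), each with about 2 degrees of play
- cap (a joint): how far the knob is pressed down, m: 0 up, 0.008 on its stop. The spring takes 6 N to start and 14 N at the stop. Between notches it turns only while pressed more than 0.006; released between notches it stays about 0.006 down until it is turned over a notch, where it springs up to 0 and locks
- tip (a joint): tipping angle of the tub about the hinge line, rad: 0 flat, 1.05 at the stop with the spout down. It weighs about 0.8 kg and falls back flat if let go at any angle; the tub is slick inside and a spool at the spout topples or slides out somewhere between 0.4 and 0.95
- handle_mid (a point): middle of the round steel handle bar at the back of the tub: 10 mm thick, 84 mm long, parallel to the hinge line (this point's y axis); 225 mm along +x and 58 mm above hinge_mid when flat, so 113 mm above the counter, and 55 mm clear behind the tub (open the fingers only part of the way when they straddle it). Moves in an arc of 232 mm radius about the hinge line; the bar may turn between the fingers
- blue_mid (a point): centre of the blue thread spool (white flanges 27 mm diameter, 46 mm high, a blue disc on its upper end), standing at the start in one of the compartments, about 50 mm from the turning axis
- white_mid (a point): centre of the white thread spool, same size, disc of its own colour, in another compartment
- red_mid (a point): centre of the red thread spool, same size, disc of its own colour, in another compartment
- calculator: bystander: desk calculator 140x88x15 mm, origin under its centre
- stapler: bystander: black stapler 36x150x46 mm, origin under its centre
- spool_blue: the blue spool's body, origin under its foot (see blue_mid)
- ink_pad: bystander: closed blue ink pad 62x92x18 mm, origin under its centre

How it is judged:
By the outcome, as a careful person would: the job done as asked, in the order asked, and still so for the second after the job is handed in, with the robot touching nothing.
It also fails if it takes over 72 s, if anything falls off the work surface, if the arm or the gripper's body presses on something with over 40 N, if the wrist force passes 120 N, or if a joint passes its speed limit or range.

## Robot

A 6-joint arm with a two-finger parallel gripper is mounted at the origin on a cart in front of the work surface, level with it; the furniture and walls round the work are solid. World frame = base frame: x ahead of the robot, y to its left, z up, the work surface at z = 0. Lengths are in m, angles in rad, forces in N, time in s.
With the tool pointing down it reaches from about 0.375 to 0.9 m from the base axis. Payload 3.1 kg.
Tool frame: the origin (TCP) lies at the very end of the fingers, on their centre line; the grasp point (between the pads) lies 19 mm behind it (manip.tcp_to_grasp is the distance from the TCP to the grasp point, in m); z points along the fingers, y is the line along which they close (so a half turn about z gives the same grasp; the last joint's range is limited). The gripper opens to 85 mm and grips with 20 to 120 N. Pads are 22 mm wide; open, the fingers measure 114 mm over their backs; the gripper's body (76 mm by 85 mm) begins 54 mm behind the grasp point. The pads swing forward as they close: fully open they stand 13 mm farther back than shut.
Start: joints at [-1.492, 0.527, 1.433, -0, 1.181, -0.178], TCP at [0.159, -0.604, 0.231] pointing down, gripper open.
Joint ranges: [-3.08, 3.08], [-0.75, 2.2], [0.22, 2.44], [-1.43, 4.57], [0, 2.65], [-2.85, 2.85]. Speed limits (rad/s): [2.79, 2.79, 3.14, 3.14, 3.14, 3.14].

## Interface

Orientations are given as a unit quaternion [x, y, z, w].
In Python, from station import manip gives the robot as it stands. The module is installed in compiled form; this text tells all that it offers.
- The arm moves only by the tool step_arm, never from a script. Its argument "commands" is one flat list of numbers, 6 for each row, row after row: the shift along the tool's x, y, z in m, then the turn, a rotation vector about the tool's x, y, z in degrees. A call has exactly 10 rows; each row is the pose to reach, as a shift and turn from the pose commanded when the call began, along the tool's axes at that moment; what a row does not reach only later rows make up. A row lasts 1/10 s, in which the tool goes at most 50 mm and 8.59 degrees, less where a joint would pass 70% of its speed; a pose out of reach is approached as far as the arm can. A call with a gripper value outside its range is refused whole. "jaw" is the opening in per cent of the stroke, from 0 (shut) to 100 (fully open), set as the call begins (left out, the last holds). The fingers move at their own pace and stop on an object; "grip_force" is the grip in N (left out, the last holds). Time passes only in rows, so rows that repeat a pose let the fingers close, or fill a call up. It gives the time, the measured TCP pose, the force, the opening and the grip force at its end, in the units of the state.
- manip.sense(): the state, without advancing time (a new reading comes with each control period).
- manip.snapshot(name): name is "side" or "top" or "wrist"; returns a dict with "pixels" (420x560x3 uint8, blue, green, red), "fx", "fy", "cx", "cy" (pixels), "k1" (the pictures are not rectified: a ray, as slopes to the right and down, at radius r is drawn at 1 + k1 r^2 times it, then the intrinsics apply), "R" (3x3) and "t" (3): a world point X has camera coordinates R X + t; the wrist camera has in their place "mount" (4x4, takes a point from camera to tool coordinates, whose origin is the TCP and whose axes are the flange's). Camera axes: x right, y down, z forward; pixel columns grow to the right and rows downward; lengths in m; the calibration is good to about 2 mm. A picture is of the moment at which its call begins: read the wrist's pose just before it. There is no depth.
- manip.sign_off(): hands the job in; it is judged then, once.
The state is a dict: "t": time; "q": joint angles; "qd": joint speeds; "tau": joint torques, N m; "tcp_pos": TCP position; "tool_rot": TCP orientation; "force": force on the tool from outside, world axes, zero at the start; "ft_torque": the same for the moment, N m; "finger_gap": opening from 0.0 (shut) to 1.0 (fully open); "gripper_force": force on a finger pad.
Only numpy, scipy, OpenCV 4.12 (cv2) and the standard library are available. Lean on these libraries where they do the work, as an engineer would, in place of code of your own. Each camera call takes 0.05 s, during which the arm holds its last target. There are 200 camera calls.

## Working session

There is one attempt and no reset: what is moved stays moved. The work goes in short steps, Python scripts to look and compute and a tool call to move; the robot and the scene stay as the last step left them, time stands still between calls to the robot, and variables do not carry over. Pictures are saved under pics/ and viewed, at most 10 in all, crops included, and the job is handed in when it is done.

Besides the shell and the picture viewer there is one more tool, called as a command line: name --argument value ..., lists and objects as JSON in quotes. step_arm: Moves the arm, as the interface text tells. Its arguments: {"type":"object","properties":{"commands":{"type":"array","items":{"type":"number"}},"jaw":{"type":"number"},"grip_force":{"type":"number"}},"required":["commands"]}

```bash
mkdir -p pics
cat > h.py <<'E'
import numpy as np, cv2
from station import manip
from scipy.spatial.transform import Rotation as Ro
def ray(c,u,v):
    K=np.array([[c['fx'],0,c['cx']],[0,c['fy'],c['cy']],[0,0,1]])
    d=cv2.undistortPoints(np.array([[[u,v]]],float),K,np.array([c['k1'],0,0,0.]))[0,0]
    R=np.array(c['R']);t=np.array(c['t'])
    return -R.T@t, R.T@np.array([d[0],d[1],1])
def onz(c,u,v,z):
    o,d=ray(c,u,v); return o+d*(z-o[2])/d[2]
def proj(c,X):
    K=np.array([[c['fx'],0,c['cx']],[0,c['fy'],c['cy']],[0,0,1]])
    R=np.array(c['R']);t=np.array(c['t'])
    return cv2.projectPoints(np.atleast_2d(X).astype(float),cv2.Rodrigues(R)[0],t,K,np.array([c['k1'],0,0,0.]))[0][:,0]
def snap(n,f=None):
    c=manip.snapshot(n)
    if f: cv2.imwrite('pics/'+f,c['pixels'])
    return c
E
python3 - <<'E'
from h import *
import pickle
for n in('top','side'):
    c=snap(n,n+'0.png'); pickle.dump(c,open(n+'0.pkl','wb')); print(n,c['fx'],c['k1'],-np.array(c['R']).T@c['t'])
print(manip.sense())
E
```

```text
top 484.04849925897867 -0.13843983360584924 [ 0.30705344 -0.01092979  1.70984089]
side 481.4596481601706 -0.02591342605068599 [-0.00919506  0.96293848  0.90843329]
{'t': 0.1, 'q': array([-1.49252765e+00,  5.28393720e-01,  1.43373748e+00, -1.23777865e-06,
        1.18144684e+00, -1.78494270e-01]), 'qd': array([-0.00237012, -0.00138886, -0.00330421,  0.00072375, -0.0005393 ,
        0.00030604]), 'tau': array([ 3.62812152e-04, -4.43301952e+01, -1.78586447e+01, -2.66443240e-04,
        3.85653373e-03,  8.37596701e-06]), 'tcp_pos': array([ 0.15870034, -0.60385676,  0.23043056]), 'tool_rot': array([ 9.91769893e-01,  1.28029272e-01,  4.91542253e-05, -9.91476192e-04]), 'force': array([-0.22016906,  0.29679308,  0.0961191 ]), 'ft_torque': array([-0.05631597, -0.00741729, -0.04859963]), 'gripper_force': 0.0, 'finger_gap': 1.0009528030337096}
```

View pics/top0.png

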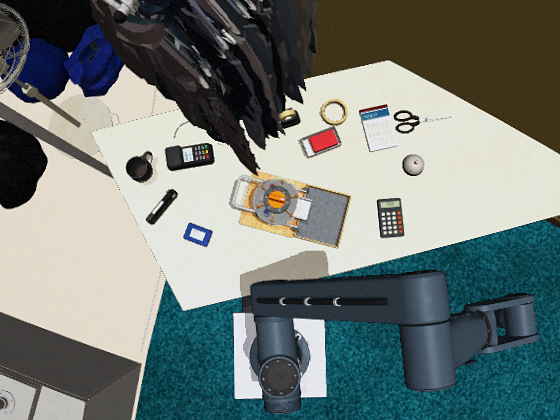

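View pics/side0.png

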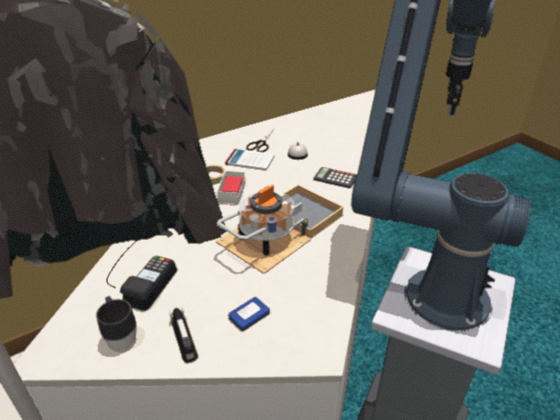

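The top view shows the carousel at about (275,197), with the tray to its right (320,217) and the handle to its left (240,193). The side view shows it at (265,215), with the handle towards the lower left. I'll enlarge both.

Run:
```python
import cv2
a=cv2.imread('pics/top0.png')[160:255,225:355]; cv2.imwrite('pics/t1.png',cv2.resize(a,None,fx=6,fy=6,interpolation=cv2.INTER_CUBIC))
a=cv2.imread('pics/side0.png')[172:277,208:348]; cv2.imwrite('pics/s1.png',cv2.resize(a,None,fx=5.5,fy=5.5,interpolation=cv2.INTER_CUBIC))
```

```text
(no output)
```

View pics/t1.png

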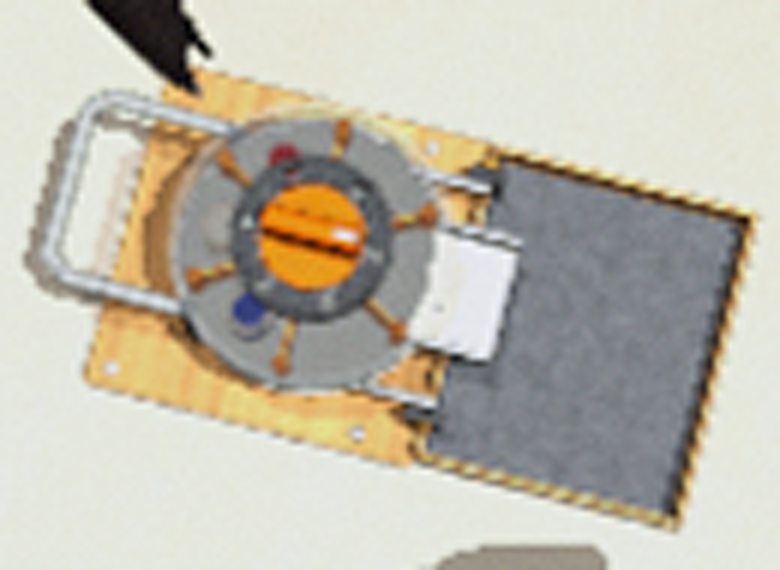

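View pics/s1.png

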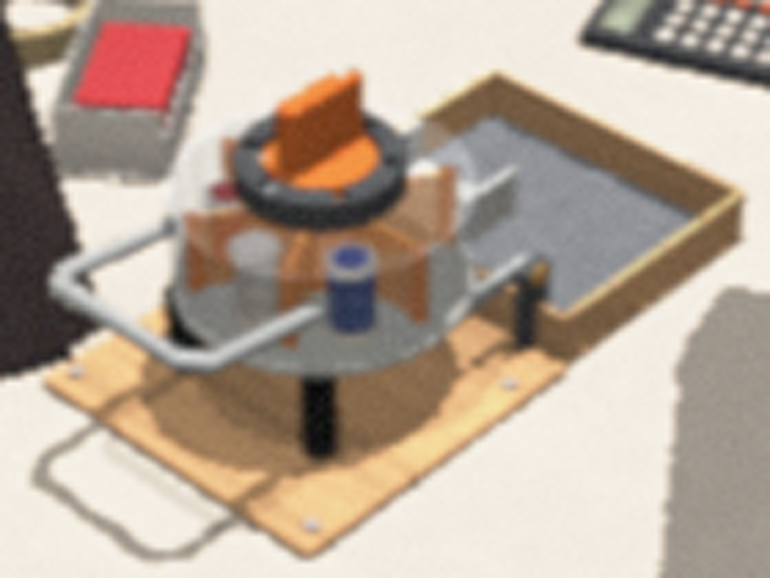

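The top crop shows the knob at (311,237) and the handle bar from (100,105) to (48,270). The blue disc is at (249,308), the red at (283,157) and the white at (217,225); the spout plate is at (465,295). In the side crop the bar ends are at (62,280) and (190,355), and the knob-bar top corners at (280,103) and (355,75).

Run:
```python
from h import *
import pickle
T=pickle.load(open('top0.pkl','rb'));S=pickle.load(open('side0.pkl','rb'))
tp=lambda x,y,z:onz(T,225+(x+.5)/6-.5,160+(y+.5)/6-.5,z)
sp=lambda x,y,z:onz(S,208+(x+.5)/5.5-.5,172+(y+.5)/5.5-.5,z)
np.set_printoptions(precision=4,suppress=True)
print('collar',tp(311,237,.142),'side',sp(320,165,.142))
a,b=tp(97,103,.113),tp(50,268,.113);print('handle top',a,b,(a+b)/2,np.linalg.norm(a-b))
a,b=sp(62,280,.113),sp(190,357,.113);print('handle side',a,b,(a+b)/2,np.linalg.norm(a-b))
a,b=tp(757,215,.042),tp(680,527,.042);print('tray end',a,b,(a+b)/2,np.degrees(np.arctan2(*(a-b)[1::-1])))
a,b=tp(490,150,.042),tp(415,458,.042);print('tray near',a,b,(a+b)/2)
a,b=sp(497,72,.042),sp(742,192,.042);print('tray end side',a,b,(a+b)/2)
for n,p in dict(blue=(249,308),red=(283,157),white=(217,225)).items():print(n,tp(*p,.111))
print('blue side',sp(352,257,.111))
print('vane ends',[tp(*p,.115) for p in((343,130),(425,215),(397,333),(282,368),(195,277),(227,160))])
print('bar',tp(258,233,.15),tp(362,243,.15))
```

```text
collar [ 0.5265 -0.0027  0.142 ] side [0.5219 0.0078 0.142 ]
handle top [0.6092 0.1153 0.113 ] [0.5167 0.1427 0.113 ] [0.5629 0.129  0.113 ] 0.09639958878210374
handle side [0.6091 0.1157 0.113 ] [0.5221 0.1392 0.113 ] [0.5656 0.1274 0.113 ] 0.09012958434815688
tray end [ 0.5471 -0.2619  0.042 ] [ 0.3674 -0.21    0.042 ] [ 0.4573 -0.236   0.042 ] -16.0816860623573
tray near [ 0.5891 -0.1076  0.042 ] [ 0.4109 -0.059   0.042 ] [ 0.5    -0.0833  0.042 ]
tray end side [ 0.5423 -0.2497  0.042 ] [ 0.367  -0.1996  0.042 ] [ 0.4547 -0.2246  0.042 ]
blue [0.4919 0.0327 0.111 ]
red [0.5763 0.012  0.111 ]
white [0.5388 0.0495 0.111 ]
blue side [0.4912 0.0325 0.111 ]
vane ends [array([ 0.59  , -0.0218,  0.115 ]), array([ 0.541 , -0.0661,  0.115 ]), array([ 0.4756, -0.0488,  0.115 ]), array([0.4577, 0.0151, 0.115 ]), array([0.5095, 0.0621, 0.115 ]), array([0.5747, 0.0431, 0.115 ])]
bar [0.5283 0.0259 0.15  ] [ 0.5214 -0.0303  0.15  ]
```

Run:
```python
from h import *
import pickle
T=pickle.load(open('top0.pkl','rb'));S=pickle.load(open('side0.pkl','rb'))
np.set_printoptions(precision=4,suppress=True)
def tri(a,b):
    (o,d),(p,e)=ray(T,*a),ray(S,*b)
    s=np.linalg.lstsq(np.c_[d,-e],p-o,rcond=None)[0]; x,y=o+d*s[0],p+e*s[1]; return (x+y)/2,np.linalg.norm(x-y)
sp=lambda x,y,z:onz(S,208+(x+.5)/5.5-.5,172+(y+.5)/5.5-.5,z)
a,b=sp(280,103,.182),sp(357,72,.182);print(a,b,(a+b)/2,np.linalg.norm(a-b),np.degrees(np.arctan2(*(b-a)[1::-1])))
for v in range(205,245,5):
  for q in((255,175),(268,148)):print(v,q,*tri(q,(222,v)))
ax=np.array([.525,-.004])
for z in (.142,.182):
  for an in (74,80,86):
    d=np.array([np.cos(np.radians(an)),np.sin(np.radians(an))])*.027
    print(z,an,[( (proj(T,[*(ax+k*d),z])[0]-[225,160])*6,(proj(S,[*(ax+k*d),z])[0]-[208,172])*5.5) for k in(1,-1)])
```

```text
[0.5371 0.0196 0.182 ] [ 0.516  -0.0223  0.182 ] [ 0.5266 -0.0014  0.182 ] 0.04683624890967509 -116.69169719998197
205 (255, 175) [0.6164 0.0699 0.1384] 0.016298176115299802
205 (268, 148) [0.6924 0.013  0.0844] 0.04377678933978394
210 (255, 175) [0.6189 0.0703 0.1209] 0.014315661920931142
210 (268, 148) [0.6959 0.0128 0.0652] 0.046624059571797015
215 (255, 175) [0.6214 0.0707 0.1032] 0.01230072041093128
215 (268, 148) [0.6994 0.0126 0.0456] 0.049522427934178145
220 (255, 175) [0.6239 0.0711 0.0852] 0.010252516294876711
220 (268, 148) [0.703  0.0125 0.0257] 0.052473294001662604
225 (255, 175) [0.6265 0.0715 0.0669] 0.008170186175299538
225 (268, 148) [0.7066 0.0123 0.0054] 0.055478106502156295
230 (255, 175) [0.6291 0.0719 0.0483] 0.006052837382232192
230 (268, 148) [ 0.7103  0.0122 -0.0152] 0.05853836538076127
235 (255, 175) [0.6317 0.0723 0.0293] 0.0038995467511966715
235 (268, 148) [ 0.714   0.012  -0.0362] 0.06165562396075758
240 (255, 175) [0.6344 0.0728 0.0101] 0.0017093593415349465
240 (268, 148) [ 0.7178  0.0119 -0.0576] 0.06483149120626198
0.142 74 [(array([262.9709, 224.7819]), array([285.8994, 171.8222])), (array([358.8225, 249.5178]), array([360.0254, 127.12  ]))]
0.142 80 [(array([261.9129, 229.8084]), array([290.1063, 173.8987])), (array([359.8602, 244.4814]), array([355.8448, 125.1448]))]
0.142 86 [(array([261.3907, 234.9175]), array([294.6919, 175.7052])), (array([360.3606, 239.3667]), array([351.3222, 123.4337]))]
0.182 74 [(array([261.1639, 214.1177]), array([283.6392, 105.5099])), (array([359.4784, 239.4746]), array([359.1284,  61.5933]))]
0.182 80 [(array([260.0782, 219.2708]), array([287.9196, 107.5485])), (array([360.5426, 234.311 ]), array([354.8752,  59.6559]))]
0.182 86 [(array([259.542 , 224.5086]), array([292.5861, 109.3219])), (array([361.0556, 229.0672]), array([350.2739,  57.9778]))]
```

step_arm --commands '[0.025, -0.024, -0.006, 0, 0, -3, 0.05, -0.049, -0.011, 0, 0, -6, 0.076, -0.073, -0.017, 0, 0, -9, 0.101, -0.097, -0.022, 0, 0, -12, 0.126, -0.122, -0.028, 0, 0, -15, 0.152, -0.146, -0.033, 0, 0, -18, 0.177, -0.17, -0.039, 0, 0, -21, 0.202, -0.195, -0.044, 0, 0, -24, 0.228, -0.219, -0.05, 0, 0, -27, 0.253, -0.2435, -0.055, 0, 0, -30]'

```text
t: 1.1
tcp_pos: [0.3421, -0.3032, 0.2863]
tool_rot: [0.924, 0.381, 0.0, -0.0]
force: [0.6, -0.1, 0.7]
finger_gap: 1.0
gripper_force: 0.0
```

```bash
cat >> h.py <<'E'
def go(target,ang,z0=None):
    "shift in tool axes to world target with tool-down, x axis at ang deg"
    s=manip.sense();R=Ro.from_quat(s['tool_rot']);d=R.inv().apply(np.array(target)-s['tcp_pos'])
    Rt=Ro.from_euler('z',ang,degrees=True)*Ro.from_quat([1,0,0,0])
    print('t',round(s['t'],2),'tcp',s['tcp_pos'].round(4),'shift',d.round(4),'rotvec',np.degrees((R.inv()*Rt).as_rotvec()).round(2),'q',s['q'].round(2),'F',s['force'].round(1),'gap',round(s['finger_gap'],3))
E
python3 -c "
from h import *
go([.525,-.004,.34],74)"
```

```text
t 1.1 tcp [ 0.3421 -0.3032  0.2863] shift [ 0.3407 -0.0833 -0.0536] rotvec [-2.000e-02 -2.000e-02 -2.918e+01] q [-0.97  0.23  1.76  0.    1.15 -0.18] F [ 0.6 -0.1  0.7] gap 1.0
```

step_arm --commands '[0.034, -0.0083, -0.0054, 0, 0, -2.9, 0.068, -0.0167, -0.0107, 0, 0, -5.8, 0.102, -0.025, -0.0161, 0, 0, -8.8, 0.136, -0.0333, -0.0214, 0, 0, -11.7, 0.17, -0.0417, -0.0268, 0, 0, -14.6, 0.204, -0.05, -0.0322, 0, 0, -17.5, 0.238, -0.0583, -0.0375, 0, 0, -20.4, 0.273, -0.0666, -0.0429, 0, 0, -23.3, 0.307, -0.075, -0.0482, 0, 0, -26.3, 0.3407, -0.0833, -0.0536, 0, 0, -29.2]'

```text
t: 2.1
tcp_pos: [0.5254, -0.0043, 0.3398]
tool_rot: [0.798, 0.602, -0.0, -0.0]
force: [0.6, 0.1, -0.5]
finger_gap: 1.0
gripper_force: 0.0
```

```bash
python3 -c "
from h import *
import pickle
go([.525,-.004,.34],74)
s=manip.sense();c=snap('wrist');M=np.array(c['mount']);W=np.eye(4);W[:3,:3]=Ro.from_quat(s['tool_rot']).as_matrix();W[:3,3]=s['tcp_pos']
C=np.linalg.inv(W@M);c['R']=C[:3,:3];c['t']=C[:3,3];pickle.dump(c,open('w0.pkl','wb'))
cv2.imwrite('pics/w0.png',c['pixels']);print(M.round(3),(W@M)[:3,3])"
```

```text
t 2.1 tcp [ 0.5254 -0.0043  0.3398] shift [ 0.0002 -0.0004 -0.0002] rotvec [-0.05  0.01  0.05] q [-0.22  0.28  1.53 -0.    1.33  0.06] F [ 0.6  0.1 -0.5] gap 1.0
[[ 0.001 -0.957 -0.289  0.074]
 [ 1.     0.001  0.    -0.   ]
 [ 0.    -0.289  0.957 -0.141]
 [ 0.     0.     0.     1.   ]] [0.54551948 0.06683503 0.48087366]
```

View pics/w0.png

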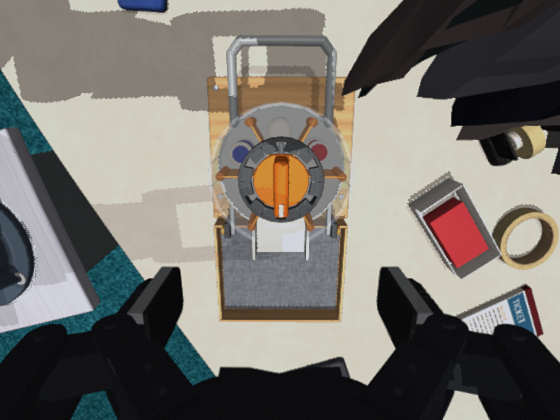

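The wrist view, taken with the tool x axis at 74°, shows the knob bar standing vertical in the picture from (281,155) to (281,218), so its angle is about 74°. The vanes and tray are symmetric about column 281, and the handle bar runs (232,42) to (334,42). Blue is at (240,153), red at (319,152) and white at (280,127). The tip of the dark object is at (348,95).

Run:
```python
from h import *
import pickle
T=pickle.load(open('top0.pkl','rb'));S=pickle.load(open('side0.pkl','rb'));W=pickle.load(open('w0.pkl','rb'))
np.set_printoptions(precision=4,suppress=True)
def tri(A,a,B,b):
    (o,d),(p,e)=ray(A,*a),ray(B,*b)
    s=np.linalg.lstsq(np.c_[d,-e],p-o,rcond=None)[0]; x,y=o+d*s[0],p+e*s[1]; return (x+y)/2,np.linalg.norm(x-y)
print('tip',tri(T,(256,174),W,(348,94)),tri(S,(222,235),W,(348,94)))
for z in(.03,.06,.1,.15,.2,.25,.3):print(z,[onz(W,*p,z)[:2] for p in((348,94),(390,30),(405,2),(440,125),(556,125))])
a,b=onz(W,228,43,.113),onz(W,338,43,.113);print('handle',a,b,(a+b)/2)
print('bar',onz(W,281,155,.182),onz(W,281,218,.182),'vane',[onz(W,*p,.115) for p in((230,174),(332,173))])
a,b=onz(W,219,321,.042),onz(W,342,321,.042);print('tray',a,b,(a+b)/2)
print('nib',onz(W,240,153,.111),onz(W,319,152,.111),onz(W,280,127,.111))
```

```text
tip (array([0.6108, 0.0623, 0.148 ]), np.float64(0.0007625676877064484)) (array([0.6388, 0.0617, 0.0191]), np.float64(0.004853542485330112))
0.03 [array([0.6345, 0.0607]), array([0.7026, 0.1216]), array([0.7274, 0.1484]), array([ 0.7446, -0.0097]), array([ 0.9061, -0.0514])]
0.06 [array([0.6286, 0.0611]), array([0.6921, 0.1179]), array([0.7153, 0.143 ]), array([ 0.7314, -0.0046]), array([ 0.8821, -0.0436])]
0.1 [array([0.6207, 0.0617]), array([0.6782, 0.1131]), array([0.6992, 0.1358]), array([0.7137, 0.0022]), array([ 0.8502, -0.0331])]
0.15 [array([0.6108, 0.0624]), array([0.6608, 0.107 ]), array([0.679 , 0.1267]), array([0.6916, 0.0107]), array([ 0.8102, -0.0199])]
0.2 [array([0.6009, 0.063 ]), array([0.6434, 0.1009]), array([0.6588, 0.1177]), array([0.6695, 0.0192]), array([ 0.7702, -0.0068])]
0.25 [array([0.5911, 0.0637]), array([0.626 , 0.0949]), array([0.6387, 0.1086]), array([0.6475, 0.0277]), array([0.7302, 0.0063])]
0.3 [array([0.5812, 0.0644]), array([0.6085, 0.0888]), array([0.6185, 0.0996]), array([0.6254, 0.0361]), array([0.6902, 0.0194])]
handle [0.5127 0.1436 0.113 ] [0.6197 0.1131 0.113 ] [0.5662 0.1283 0.113 ]
bar [0.5355 0.0283 0.182 ] [ 0.5194 -0.0283  0.182 ] vane [array([0.4734, 0.0151, 0.115 ]), array([ 0.582 , -0.0147,  0.115 ])]
tray [ 0.3704 -0.2068  0.042 ] [ 0.5517 -0.2584  0.042 ] [ 0.461  -0.2326  0.042 ]
nib [0.4905 0.0337 0.111 ] [0.5741 0.011  0.111 ] [0.5403 0.0484 0.111 ]
```

Run:
```python
from h import *
import pickle
P={n:pickle.load(open(n+'0.pkl','rb')) for n in('top','side')};P['w']=pickle.load(open('w0.pkl','rb'))
seed={'top':(220,60),'side':(100,100),'w':(480,60)}
m={}
for n,c in P.items():
    k=(c['pixels'].max(2)<95).astype(np.uint8); k=cv2.morphologyEx(k,cv2.MORPH_CLOSE,np.ones((5,5)))
    if n=='w':k[135:]=0;k[:,:330]=0
    if n=='top': k[180:]=0
    if n=='side': k[:,225:]=0
    l=cv2.connectedComponents(k)[1]; m[n]=l==l[seed[n][1],seed[n][0]]
    print(n,m[n].sum(),cv2.boundingRect(m[n].astype(np.uint8)))
for z in np.arange(.0,.65,.05):
    X=np.array([(x,y,z) for x in np.arange(.45,.95,.01) for y in np.arange(-.2,.5,.01)])
    o={}
    for n,c in P.items():
        pc=X@np.array(c['R']).T+c['t']; uv=proj(c,X).round().astype(int)
        ins=(pc[:,2]>.01)&(abs(pc[:,0]/pc[:,2])<1)&(uv[:,0]>=0)&(uv[:,0]<560)&(uv[:,1]>=0)&(uv[:,1]<420)
        v=np.ones(len(X),bool); v[ins]=m[n][uv[ins,1],uv[ins,0]]; o[n]=v
    a=X[o['top']&o['w']]; b=X[o['top']&o['w']&o['side']]
    f=lambda a:(len(a),a[a[:,0].argmin(),:2].round(2),a[np.hypot(a[:,0]-.566,a[:,1]-.128).argmin(),:2].round(2)) if len(a) else 0
    print(round(z,2),f(a),f(b))
print(proj(P['side'],[.611,.062,.148]))
```

```text
top 56820 (0, 0, 560, 175)
side 47652 (0, 0, 225, 299)
w 21502 (342, 0, 218, 135)
0.0 (712, array([0.64, 0.07]), array([0.64, 0.07])) (389, array([0.68, 0.07]), array([0.68, 0.07]))
0.05 (765, array([0.64, 0.07]), array([0.64, 0.08])) (638, array([0.64, 0.07]), array([0.64, 0.08]))
0.1 (818, array([0.63, 0.07]), array([0.63, 0.08])) (815, array([0.63, 0.08]), array([0.63, 0.08]))
0.15 (871, array([0.62, 0.07]), array([0.62, 0.08])) (865, array([0.64, 0.08]), array([0.64, 0.1 ]))
0.2 (945, array([0.61, 0.06]), array([0.62, 0.08])) (930, array([0.64, 0.09]), array([0.64, 0.1 ]))
0.25 (1031, array([0.6 , 0.06]), array([0.61, 0.08])) (990, array([0.63, 0.07]), array([0.64, 0.11]))
0.3 (1124, array([0.59, 0.07]), array([0.61, 0.09])) (1045, array([0.65, 0.11]), array([0.65, 0.11]))
0.35 (1221, array([0.59, 0.07]), array([0.6 , 0.09])) (1107, array([0.65, 0.12]), array([0.65, 0.12]))
0.4 (1322, array([0.58, 0.06]), array([0.6 , 0.09])) (1152, array([0.65, 0.12]), array([0.65, 0.13]))
0.45 (1422, array([0.57, 0.06]), array([0.59, 0.09])) (1151, array([0.65, 0.12]), array([0.65, 0.13]))
0.5 (1523, array([0.55, 0.05]), array([0.59, 0.09])) (1131, array([0.64, 0.14]), array([0.64, 0.14]))
0.55 (1627, array([0.54, 0.05]), array([0.58, 0.09])) (1070, array([0.64, 0.16]), array([0.64, 0.16]))
0.6 (1721, array([0.53, 0.04]), array([0.59, 0.1 ])) (988, array([0.65, 0.19]), array([0.66, 0.17]))
[[227.8939542  201.59438972]]
```

step_arm --commands '[0.0023, 0.0009, 0.02, 0, 0, 0, 0.0023, 0.0009, 0.042, 0, 0, 0, 0.0023, 0.0009, 0.064, 0, 0, 0, 0.0023, 0.0009, 0.086, 0, 0, 0, 0.0023, 0.0009, 0.108, 0, 0, 0, 0.0023, 0.0009, 0.13, 0, 0, 0, 0.0023, 0.0009, 0.15, 0, 0, 0, 0.0023, 0.0009, 0.168, 0, 0, 0, 0.0023, 0.0009, 0.181, 0, 0, 0, 0.0023, 0.0009, 0.189, 0, 0, 0]' --jaw 50

```text
t: 3.15
tcp_pos: [0.5257, -0.0038, 0.1495]
tool_rot: [0.799, 0.601, -0.001, -0.001]
force: [-0.2, -0.6, 0.2]
finger_gap: 0.498
gripper_force: 0.0
```

step_arm --commands '[0, 0, 0, 0, 0, 0, 0, 0, 0, 0, 0, 0, 0, 0, 0, 0, 0, 0, 0, 0, 0, 0, 0, 0, 0, 0, 0, 0, 0, 0, 0, 0, 0, 0, 0, 0, 0, 0, 0, 0, 0, 0, 0, 0, 0, 0, 0, 0, 0, 0, 0, 0, 0, 0, 0, 0, 0, 0, 0, 0]' --jaw 0 --grip_force 70

```text
t: 4.15
tcp_pos: [0.5266, -0.0038, 0.1512]
tool_rot: [0.799, 0.601, 0.0, 0.0]
force: [-1.6, -0.1, 4.2]
finger_gap: 0.15
gripper_force: 70.1
```

```bash
python3 -c "
from h import *
go([.5265,-.002,.151],74);print(manip.sense()['ft_torque'],manip.sense()['gripper_force'])"
```

```text
t 4.15 tcp [ 0.5266 -0.0038  0.1512] shift [ 0.0017 -0.0006  0.0002] rotvec [ 0.01  0.   -0.08] q [-0.22  0.51  1.76 -0.    0.87  0.06] F [-1.6 -0.1  4.2] gap 0.15
[ 0.02286605  0.4002124  -0.00544699] 70.06784677505493
```

step_arm --commands '[0, 0, 0.0015, 0, 0, 0, 0, 0, 0.003, 0, 0, 0, 0, 0, 0.0045, 0, 0, 0, 0, 0, 0.006, 0, 0, 0, 0, 0, 0.007, 0, 0, 0, 0, 0, 0.008, 0, 0, 0, 0, 0, 0.0085, 0, 0, 0, 0, 0, 0.009, 0, 0, 0, 0, 0, 0.009, 0, 0, 0, 0, 0, 0.009, 0, 0, 0]'

```text
t: 5.15
tcp_pos: [0.5267, -0.0039, 0.1434]
tool_rot: [0.799, 0.601, 0.0, 0.0]
force: [-4.8, 0.5, 13.0]
finger_gap: 0.149
gripper_force: 71.4
```

```bash
python3 -c "
from h import *
go([.5265,-.002,.151],74);print(manip.sense()['ft_torque'],manip.sense()['gripper_force'])"
```

```text
t 5.15 tcp [ 0.5267 -0.0039  0.1434] shift [ 0.0017 -0.0007 -0.0076] rotvec [ 0.04  0.01 -0.07] q [-0.22  0.52  1.76 -0.    0.85  0.06] F [-4.8  0.5 13. ] gap 0.149
[ 0.05739116  0.73110229 -0.02216776] 71.43208265304565
```

step_arm --commands '[0, 0, 0.001, 0, 0, 0, 0, 0, 0.002, 0, 0, 0, 0, 0, 0.002, 0, 0, -3, 0, 0, 0.002, 0, 0, -7, 0, 0, 0.002, 0, 0, -12, 0, 0, 0.002, 0, 0, -17, 0, 0, 0.002, 0, 0, -22, 0, 0, 0.002, 0, 0, -27, 0, 0, 0.002, 0, 0, -31, 0, 0, 0.002, 0, 0, -34]'

```text
t: 6.15
tcp_pos: [0.527, -0.0038, 0.143]
tool_rot: [0.587, 0.809, 0.0, 0.001]
force: [-7.1, 0.1, 23.4]
finger_gap: 0.148
gripper_force: 73.0
```

```bash
python3 -c "
from h import *
go([.5265,-.002,.143],108);print(manip.sense()['ft_torque'],manip.sense()['gripper_force'])"
```

```text
t 6.15 tcp [ 0.527  -0.0038  0.143 ] shift [0.0019 0.0001 0.    ] rotvec [0.1  0.06 0.06] q [-0.22  0.52  1.76 -0.    0.85 -0.53] F [-7.1  0.1 23.4] gap 0.148
[ 0.15962836  1.2198701  -0.02815158] 73.0185341835022
```

step_arm --commands '[0, 0, 0, 0, 0, -4, 0, 0, 0, 0, 0, -9, 0, 0, 0, 0, 0, -14, 0, 0, 0, 0, 0, -19, 0, 0, 0, 0, 0, -24, 0, 0, 0, 0, 0, -29, 0, 0, 0, 0, 0, -34, 0, 0, 0, 0, 0, -39, 0, 0, 0, 0, 0, -43, 0, 0, 0, 0, 0, -46]'

```text
t: 7.15
tcp_pos: [0.5272, -0.0036, 0.143]
tool_rot: [0.225, 0.974, 0.0, 0.001]
force: [-5.6, 2.1, 24.4]
finger_gap: 0.151
gripper_force: 73.0
```

step_arm --commands '[0, 0, 0, 0, 0, -4, 0, 0, 0, 0, 0, -9, 0, 0, 0, 0, 0, -14, 0, 0, 0, 0, 0, -19, 0, 0, 0, 0, 0, -24, 0, 0, 0, 0, 0, -29, 0, 0, 0, 0, 0, -33, 0, 0, 0, 0, 0, -37, 0, 0, 0, 0, 0, -39, 0, 0, 0, 0, 0, -40]'

```text
t: 8.15
tcp_pos: [0.5272, -0.0034, 0.143]
tool_rot: [-0.121, 0.993, 0.0, 0.001]
force: [-5.6, 2.6, 22.9]
finger_gap: 0.148
gripper_force: 73.1
```

```bash
python3 -c "
from h import *
go([.5265,-.002,.143],194);print(manip.sense()['ft_torque'],manip.sense()['gripper_force'])
c=snap('top','top1.png')
a=c['pixels'][160:255,225:355]; cv2.imwrite('pics/t2.png',cv2.resize(a,None,fx=5,fy=5,interpolation=cv2.INTER_CUBIC))"
```

```text
t 8.15 tcp [ 0.5272 -0.0034  0.143 ] shift [0.0003 0.0015 0.    ] rotvec [-0.01  0.13 -0.05] q [-0.22  0.52  1.76  0.    0.85 -2.03] F [-5.6  2.6 22.9] gap 0.148
[ 0.44851657  1.22488247 -0.05583962] 73.0520224571228
```

step_arm --commands '[0, 0, -0.0015, 0, 0, 0, 0, 0, -0.003, 0, 0, 0, 0, 0, -0.0045, 0, 0, 0, 0, 0, -0.006, 0, 0, 0, 0, 0, -0.007, 0, 0, 0, 0, 0, -0.008, 0, 0, 0, 0, 0, -0.009, 0, 0, 0, 0, 0, -0.01, 0, 0, 0, 0, 0, -0.0105, 0, 0, 0, 0, 0, -0.0105, 0, 0, 0]'

```text
t: 9.2
tcp_pos: [0.527, -0.0034, 0.151]
tool_rot: [-0.121, 0.993, 0.0, 0.001]
force: [-2.5, 1.5, 5.6]
finger_gap: 0.152
gripper_force: 70.4
```

```bash
python3 -c "
from h import *
go([.5265,-.002,.151],194);print(manip.sense()['ft_torque'],manip.sense()['gripper_force'])"
```

```text
t 9.2 tcp [ 0.527  -0.0034  0.151 ] shift [0.0001 0.0015 0.    ] rotvec [ 0.02  0.07 -0.1 ] q [-0.22  0.51  1.76  0.    0.87 -2.03] F [-2.5  1.5  5.6] gap 0.152
[ 0.27370274  0.38104991 -0.02208045] 70.40054082870483
```

step_arm --commands '[0, 0, 0, 0, 0, 0, 0, 0, 0, 0, 0, 0, 0, 0, 0, 0, 0, 0, 0, 0, 0, 0, 0, 0, 0, 0, 0, 0, 0, 0, 0, 0, -0.01, 0, 0, 0, 0, 0, -0.035, 0, 0, 0, 0, 0, -0.065, 0, 0, 0, 0, 0, -0.095, 0, 0, 0, 0, 0, -0.12, 0, 0, 0]' --jaw 50

```text
t: 10.2
tcp_pos: [0.527, -0.0039, 0.2728]
tool_rot: [-0.121, 0.993, -0.0, 0.001]
force: [-0.0, 0.2, 0.8]
finger_gap: 0.5
gripper_force: 0.0
```

step_arm --commands '[0, 0, -0.01, 0, 0, 3, 0, 0, -0.02, 0, 0, 6, 0, 0, -0.03, 0, 0, 9, 0, 0, -0.04, 0, 0, 12, 0, 0, -0.05, 0, 0, 15, 0, 0, -0.06, 0, 0, 18, 0, 0, -0.065, 0, 0, 21, 0, 0, -0.07, 0, 0, 24, 0, 0, -0.07, 0, 0, 27, 0, 0, -0.07, 0, 0, 30]'

```text
t: 11.2
tcp_pos: [0.5265, -0.0038, 0.3414]
tool_rot: [0.141, 0.99, -0.0, 0.001]
force: [0.1, 0.5, -0.3]
finger_gap: 0.502
gripper_force: 0.0
```

```bash
cat >> h.py <<'E'
def wsnap(f):
    s=manip.sense();c=manip.snapshot('wrist');W=np.eye(4);W[:3,:3]=Ro.from_quat(s['tool_rot']).as_matrix();W[:3,3]=s['tcp_pos']
    C=np.linalg.inv(W@np.array(c['mount']));c['R']=C[:3,:3];c['t']=C[:3,3];cv2.imwrite('pics/'+f,c['pixels']);return c
E
python3 -c "
from h import *
import pickle
pickle.dump(wsnap('w1.png'),open('w1.pkl','wb'))
go([.5619,.1295,.2],163.9)"
```

```text
t 11.25 tcp [ 0.5265 -0.0038  0.3413] shift [0.0035 0.1379 0.1413] rotvec [ 0.    0.05 -0.19] q [-0.22  0.28  1.53  0.    1.34 -1.51] F [-0.3  0.3  0.3] gap 0.494
```

View pics/w1.png

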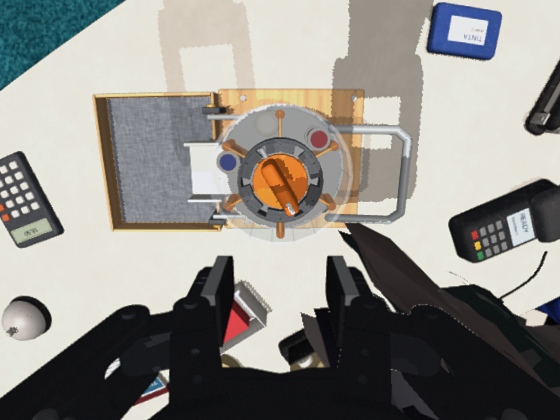

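Blue (228,162) now stands at the spout row, with the spout plate at (205,170). Red is at (318,138), white at (270,120) and the knob is in its notch. The handle bar is at column about 404, rows 128 to 218.

```bash
python3 -c "
from h import *
import pickle
W=pickle.load(open('w1.pkl','rb'))
for z in(.113,):
  a,b=onz(W,405,128,z),onz(W,404,220,z);print(a,b,(a+b)/2)
print('blue',onz(W,228,162,.111),'knob',onz(W,281,176,.142))
go([.5506,.1322,.094],163.9)"
```

```text
[0.51218272 0.14217794 0.113     ] [0.61585027 0.12220243 0.113     ] [0.56401649 0.13219019 0.113     ]
blue [ 0.49465963 -0.05393497  0.111     ] knob [ 5.20395252e-01 -2.10752553e-04  1.42000000e-01]
t 11.25 tcp [ 0.5265 -0.0038  0.3413] shift [0.0152 0.1373 0.2473] rotvec [ 0.    0.05 -0.19] q [-0.22  0.28  1.53  0.    1.34 -1.51] F [-0.3  0.3  0.3] gap 0.494
```

step_arm --commands '[0.002, 0.02, 0.015, 0, 0, 0, 0.005, 0.045, 0.035, 0, 0, 0, 0.008, 0.07, 0.055, 0, 0, 0, 0.011, 0.095, 0.075, 0, 0, 0, 0.013, 0.118, 0.095, 0, 0, 0, 0.015, 0.132, 0.112, 0, 0, 0, 0.015, 0.137, 0.125, 0, 0, 0, 0.015, 0.137, 0.14, 0, 0, 0, 0.015, 0.137, 0.15, 0, 0, 0, 0.015, 0.137, 0.155, 0, 0, 0]' --jaw 45

```text
t: 12.25
tcp_pos: [0.5499, 0.1315, 0.1847]
tool_rot: [0.14, 0.99, -0.0, -0.001]
force: [-0.5, 1.1, 0.5]
finger_gap: 0.453
gripper_force: 0.0
```

step_arm --commands '[0, 0, 0.01, 0, 0, 0, 0, 0, 0.022, 0, 0, 0, 0, 0, 0.034, 0, 0, 0, 0, 0, 0.046, 0, 0, 0, 0, 0, 0.058, 0, 0, 0, 0, 0, 0.068, 0, 0, 0, 0, 0, 0.078, 0, 0, 0, 0, 0, 0.086, 0, 0, 0, 0, 0, 0.092, 0, 0, 0, 0, 0, 0.092, 0, 0, 0]'

```text
t: 13.25
tcp_pos: [0.5497, 0.1319, 0.0925]
tool_rot: [0.14, 0.99, -0.0, -0.001]
force: [-0.3, 0.8, 0.5]
finger_gap: 0.447
gripper_force: 0.0
```

```bash
python3 -c "
from h import *
go([.5506,.1322,.094],163.9)"
```

```text
t 13.25 tcp [0.5497 0.1319 0.0925] shift [-0.0008  0.0005 -0.0015] rotvec [-0.03 -0.09  0.01] q [ 0.04  0.64  1.7   0.    0.8  -1.25] F [-0.3  0.8  0.5] gap 0.447
```

step_arm --commands '[0, 0, 0, 0, 0, 0, 0, 0, 0, 0, 0, 0, 0, 0, 0, 0, 0, 0, 0, 0, 0, 0, 0, 0, 0, 0, 0, 0, 0, 0, 0, 0, 0, 0, 0, 0, 0, 0, 0, 0, 0, 0, 0, 0, 0, 0, 0, 0, 0, 0, 0, 0, 0, 0, 0, 0, 0, 0, 0, 0]' --jaw 0 --grip_force 30

```text
t: 14.25
tcp_pos: [0.5515, 0.1349, 0.0943]
tool_rot: [0.141, 0.99, 0.003, 0.002]
force: [1.1, 9.3, 1.0]
finger_gap: 0.105
gripper_force: 29.2
```

```bash
python3 -c "
from h import *
go([.5506,.1322,.094],163.9)
for th in np.radians(np.arange(0,61,5)):
  a=np.arctan2(58,225)+th; r=.2324
  print(round(np.degrees(th)),'y',round(r*np.cos(a)-.225,4),'z',round(.058-r*np.sin(a),4))"
```

```text
t 14.25 tcp [0.5515 0.1349 0.0943] shift [ 0.0001 -0.0028  0.0003] rotvec [ 0.32  0.14 -0.08] q [ 0.04  0.64  1.7   0.01  0.8  -1.25] F [1.1 9.3 1. ] gap 0.105
0 y 0.0 z -0.0
5 y -0.0059 z -0.0194
10 y -0.0134 z -0.0382
15 y -0.0226 z -0.0563
20 y -0.0334 z -0.0735
25 y -0.0456 z -0.0897
30 y -0.0591 z -0.1048
35 y -0.0739 z -0.1186
40 y -0.0899 z -0.1311
45 y -0.1069 z -0.1421
50 y -0.1248 z -0.1517
55 y -0.1434 z -0.1596
60 y -0.1627 z -0.1659
```

step_arm --commands '[0, 0.002, -0.004, 0, 0, 0, 0, -0.001, -0.012, 0, 0, 0, 0, -0.003, -0.0195, 0, 0, 0, 0, -0.0065, -0.029, 0, 0, 0, 0, -0.0105, -0.0382, 0, 0, 0, 0, -0.015, -0.0473, 0, 0, 0, 0, -0.0196, -0.0563, 0, 0, 0, 0, -0.025, -0.065, 0, 0, 0, 0, -0.0304, -0.0735, 0, 0, 0, 0, -0.0426, -0.0897, 0, 0, 0]'

```text
t: 15.25
tcp_pos: [0.539, 0.092, 0.1844]
tool_rot: [0.14, 0.99, 0.002, 0.001]
force: [2.9, 5.0, -0.4]
finger_gap: 0.102
gripper_force: 29.1
```

```bash
python3 -c "
from h import *
go([.5506,.1322,.094],163.9)
s=manip.sense();print(s['gripper_force'],s['ft_torque'])"
```

```text
t 15.25 tcp [0.539  0.092  0.1844] shift [0.0001 0.0415 0.0905] rotvec [ 0.19  0.08 -0.02] q [-0.04  0.48  1.68  0.    0.98 -1.33] F [ 2.9  5.  -0.4] gap 0.102
29.149813055992126 [ 0.9024382  -0.35690869 -0.00647031]
```

step_arm --commands '[0, -0.005, -0.0062, 0, 0, 0, 0, -0.0107, -0.0122, 0, 0, 0, 0, -0.0164, -0.018, 0, 0, 0, 0, -0.0222, -0.0236, 0, 0, 0, 0, -0.0283, -0.0289, 0, 0, 0, 0, -0.0346, -0.0341, 0, 0, 0, 0, -0.041, -0.039, 0, 0, 0, 0, -0.0476, -0.0437, 0, 0, 0, 0, -0.0544, -0.0481, 0, 0, 0, 0, -0.0613, -0.0524, 0, 0, 0]'

```text
t: 16.25
tcp_pos: [0.5221, 0.0335, 0.2381]
tool_rot: [0.14, 0.99, 0.002, 0.002]
force: [1.6, 8.4, 8.9]
finger_gap: 0.1
gripper_force: 30.1
```

step_arm --commands '[0, -0.0035, -0.002, 0, 0, 0, 0, -0.007, -0.004, 0, 0, 0, 0, -0.0107, -0.0059, 0, 0, 0, 0, -0.0143, -0.0078, 0, 0, 0, 0, -0.0179, -0.0096, 0, 0, 0, 0, -0.0216, -0.0113, 0, 0, 0, 0, -0.0253, -0.0129, 0, 0, 0, 0, -0.029, -0.0145, 0, 0, 0, 0, -0.0327, -0.016, 0, 0, 0, 0, -0.0365, -0.0175, 0, 0, 0]'

```text
t: 17.25
tcp_pos: [0.5116, -0.0026, 0.2553]
tool_rot: [0.14, 0.99, 0.001, 0.001]
force: [-0.0, 5.2, 8.4]
finger_gap: 0.098
gripper_force: 30.9
```

```bash
python3 -c "
from h import *
go([.5506,.1322,.094],163.9)
s=manip.sense();print(s['gripper_force'],s['ft_torque'])
a=snap('top')['pixels'][150:255,225:355];b=snap('side')['pixels'][140:270,200:360]
cv2.imwrite('pics/m1.png',np.hstack([cv2.resize(a,(495,400)),cv2.resize(b,(300,400))[:, :]]))
wsnap('w2.png')"
```

```text
t 17.25 tcp [ 0.5116 -0.0026  0.2553] shift [0.0004 0.14   0.1616] rotvec [ 0.11  0.15 -0.03] q [-0.22  0.34  1.69  0.    1.11 -1.52] F [-0.   5.2  8.4] gap 0.098
30.9085151553154 [ 0.95026732 -0.15973249 -0.00555915]
```

View pics/m1.png

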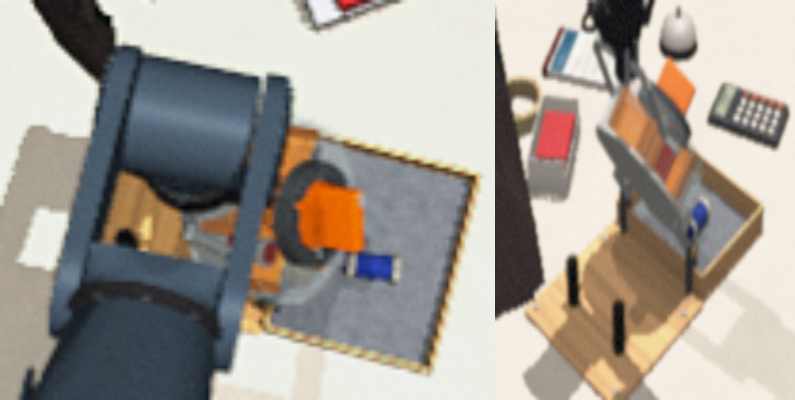

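The blue spool lies on its side in the tray, at (375,266) in the left half and (700,215) in the right, clear of the tipped tub. I'll lower the carousel now.

step_arm --commands '[0, 0.0038, 0.0015, 0, 0, 0, 0, 0.0075, 0.003, 0, 0, 0, 0, 0.0112, 0.0046, 0, 0, 0, 0, 0.0149, 0.0062, 0, 0, 0, 0, 0.0186, 0.0079, 0, 0, 0, 0, 0.0222, 0.0097, 0, 0, 0, 0, 0.0258, 0.0116, 0, 0, 0, 0, 0.0295, 0.0135, 0, 0, 0, 0, 0.033, 0.0155, 0, 0, 0, 0, 0.0365, 0.0175, 0, 0, 0]'

```text
t: 18.4
tcp_pos: [0.5217, 0.0323, 0.2375]
tool_rot: [0.14, 0.99, 0.0, 0.001]
force: [0.4, 4.5, 6.2]
finger_gap: 0.1
gripper_force: 31.1
```

step_arm --commands '[0, 0.0069, 0.0043, 0, 0, 0, 0, 0.0137, 0.0087, 0, 0, 0, 0, 0.0203, 0.0134, 0, 0, 0, 0, 0.0267, 0.0183, 0, 0, 0, 0, 0.033, 0.0235, 0, 0, 0, 0, 0.0391, 0.0288, 0, 0, 0, 0, 0.0449, 0.0344, 0, 0, 0, 0, 0.0506, 0.0402, 0, 0, 0, 0, 0.0563, 0.0462, 0, 0, 0, 0, 0.0613, 0.0524, 0, 0, 0]'

```text
t: 19.4
tcp_pos: [0.5389, 0.0916, 0.1829]
tool_rot: [0.14, 0.99, 0.0, 0.0]
force: [1.6, 4.9, 3.3]
finger_gap: 0.108
gripper_force: 31.8
```

step_arm --commands '[0, 0.004, 0.005, 0, 0, 0, 0, 0.0075, 0.0097, 0, 0, 0, 0, 0.0122, 0.0162, 0, 0, 0, 0, 0.0152, 0.0206, 0, 0, 0, 0, 0.018, 0.025, 0, 0, 0, 0, 0.0207, 0.0294, 0, 0, 0, 0, 0.023, 0.0334, 0, 0, 0, 0, 0.0255, 0.0378, 0, 0, 0, 0, 0.0278, 0.0422, 0, 0, 0, 0, 0.0298, 0.046, 0, 0, 0]'

```text
t: 20.4
tcp_pos: [0.5469, 0.1195, 0.1366]
tool_rot: [0.14, 0.99, -0.0, 0.0]
force: [3.2, 3.0, 0.5]
finger_gap: 0.108
gripper_force: 32.1
```

```bash
python3 -c "
from h import *
go([.5515,.1349,.0943],163.9)"
```

```text
t 20.4 tcp [0.5469 0.1195 0.1366] shift [-0.0001  0.0161  0.0423] rotvec [-0.03  0.03  0.03] q [ 0.02  0.57  1.69 -0.    0.89 -1.27] F [3.2 3.  0.5] gap 0.108
```

step_arm --commands '[0, 0.001, 0.0025, 0, 0, 0, 0, 0.002, 0.005, 0, 0, 0, 0, 0.0034, 0.0085, 0, 0, 0, 0, 0.0048, 0.012, 0, 0, 0, 0, 0.006, 0.0155, 0, 0, 0, 0, 0.0073, 0.019, 0, 0, 0, 0, 0.0085, 0.022, 0, 0, 0, 0, 0.0096, 0.025, 0, 0, 0, 0, 0.0106, 0.028, 0, 0, 0, 0, 0.0113, 0.03, 0, 0, 0]'

```text
t: 21.4
tcp_pos: [0.5502, 0.1308, 0.1069]
tool_rot: [0.14, 0.99, 0.0, 0.0]
force: [3.5, 3.8, -0.0]
finger_gap: 0.098
gripper_force: 32.6
```

step_arm --commands '[0, 0.0005, 0.002, 0, 0, 0, 0, 0.0011, 0.004, 0, 0, 0, 0, 0.0016, 0.0055, 0, 0, 0, 0, 0.0021, 0.007, 0, 0, 0, 0, 0.0026, 0.0085, 0, 0, 0, 0, 0.003, 0.0095, 0, 0, 0, 0, 0.0034, 0.0105, 0, 0, 0, 0, 0.0037, 0.0115, 0, 0, 0, 0, 0.004, 0.0125, 0, 0, 0, 0, 0.0042, 0.013, 0, 0, 0]'

```text
t: 22.4
tcp_pos: [0.5512, 0.1344, 0.094]
tool_rot: [0.14, 0.99, -0.0, 0.0]
force: [4.0, 2.1, -1.0]
finger_gap: 0.102
gripper_force: 32.7
```

```bash
python3 -c "
from h import *
go([.5515,.1349,.0943],163.9)"
```

```text
t 22.4 tcp [0.5512 0.1344 0.094 ] shift [-0.0002  0.0005 -0.0003] rotvec [-0.    0.03  0.02] q [ 0.04  0.64  1.69 -0.    0.8  -1.25] F [ 4.   2.1 -1. ] gap 0.102
```

step_arm --commands '[0, 0, 0.0004, 0, 0, 0, 0, 0, 0.0008, 0, 0, 0, 0, 0, 0.0012, 0, 0, 0, 0, 0, 0.0016, 0, 0, 0, 0, 0, 0.002, 0, 0, 0, 0, 0, 0.0024, 0, 0, 0, 0, 0, 0.0027, 0, 0, 0, 0, 0, 0.003, 0, 0, 0, 0, 0, 0.003, 0, 0, 0, 0, 0, 0.003, 0, 0, 0]'

```text
t: 23.4
tcp_pos: [0.5514, 0.1349, 0.0918]
tool_rot: [0.14, 0.99, 0.0, 0.001]
force: [4.1, 4.3, 4.1]
finger_gap: 0.103
gripper_force: 33.2
```

step_arm --commands '[0, 0, 0, 0, 0, 0, 0, 0, 0, 0, 0, 0, 0, 0, 0, 0, 0, 0, 0, 0, 0, 0, 0, 0, 0, 0, 0, 0, 0, 0, 0, 0, 0, 0, 0, 0, 0, 0, -0.01, 0, 0, 0, 0, 0, -0.025, 0, 0, 0, 0, 0, -0.045, 0, 0, 0, 0, 0, -0.065, 0, 0, 0]' --jaw 45

```text
t: 24.4
tcp_pos: [0.5508, 0.1346, 0.1573]
tool_rot: [0.14, 0.99, -0.0, -0.0]
force: [-0.4, 0.6, -0.4]
finger_gap: 0.45
gripper_force: 0.0
```

step_arm --commands '[0, 0, -0.03, 0, 0, 0, 0, 0, -0.06, 0, 0, 0, 0, -0.01, -0.09, 0, 0, 0, 0, -0.03, -0.12, 0, 0, 0, 0, -0.05, -0.14, 0, 0, 0, 0, -0.07, -0.16, 0, 0, 0, 0, -0.09, -0.18, 0, 0, 0, 0, -0.11, -0.19, 0, 0, 0, 0, -0.125, -0.2, 0, 0, 0, 0, -0.14, -0.2, 0, 0, 0]'

```text
t: 25.4
tcp_pos: [0.5124, -0.0008, 0.358]
tool_rot: [0.14, 0.99, -0.0, 0.002]
force: [0.5, -0.5, -0.1]
finger_gap: 0.449
gripper_force: 0.0
```

```bash
python3 -c "
from h import *
go([.5515,.1349,.0943],163.9)
w=wsnap('w3.png')['pixels'];b=snap('side')['pixels'][160:280,200:360]
cv2.imwrite('pics/m2.png',np.hstack([cv2.resize(w,(420,315)),cv2.resize(b,(380,315))]))"
```

```text
t 25.4 tcp [ 0.5124 -0.0008  0.358 ] shift [0.001  0.1411 0.2637] rotvec [0.02 0.2  0.02] q [-0.22  0.24  1.54  0.    1.36 -1.51] F [ 0.5 -0.5 -0.1] gap 0.449
```

View pics/m2.png

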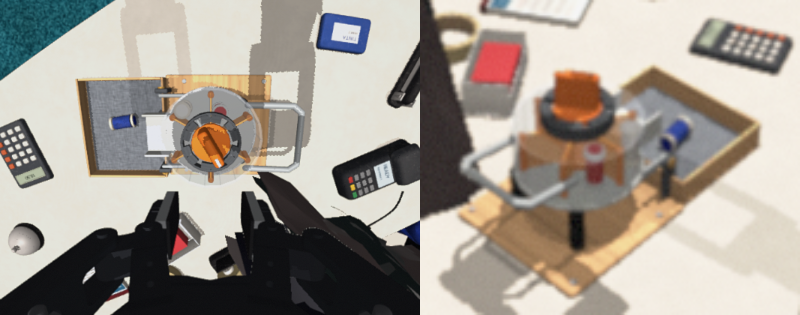

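The blue spool is in the tray, at (122,121) in the left half. Red and white are still inside, the tub is flat, the knob is up, the bystanders look untouched and the gripper is clear. Handing in.

```bash
python3 -c "
from station import manip
print(manip.sign_off())"
```

```text
the job is handed in; nothing more can be done
None
```

The job is handed in at about 25 s of the 72 s allowed: the blue spool lies in the catch tray, the carousel is back down flat with the knob up in its notch, and the red and white spools are still inside; the hand-in returned no verdict.

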